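# Roll the rolling pin to the red stripe

## Robot

A 6-joint arm with a two-finger parallel gripper is mounted at the origin on the work surface. World frame = base frame: x ahead of the robot, y to its left, z up, the work surface at z = 0. Lengths are in m, angles in degrees, forces in N, time in s.
With the tool pointing down it reaches from about 0.4 to 0.825 m from the base axis. Payload 7 kg.
Tool frame: the origin (TCP) lies between the finger pads; the fingertips stand 19 mm ahead of it and the grasp point (between the pads) is the TCP; z points along the fingers, y is the line along which they close (so a half turn about z gives the same grasp; the last joint's range is limited). The gripper opens to 88 mm and grips with 3 to 60 N. Pads are 19 mm wide; open, the fingers measure 130 mm over their backs; the gripper's body (78 mm by 193 mm) begins 47 mm behind the grasp point.
Start: joints at [92.71, 20.546, 0.682, 0, -70.136, -16.507], TCP at [0.161, 0.655, 0.246] pointing down, gripper open.
Joint ranges: [-176.03, 176.03], [-82.01, 121.73], [-58.28, 71.71], [-173.87, 95.51], [-174.79, -0.11], [-173.66, 173.66]. Speed limits (degrees/s): [136.94, 136.94, 172.46, 180, 180, 180].

## Interface

Orientations are given as a 3x3 rotation matrix whose columns are the frame's x, y, z axes.
In Python, from plant import manip, solver, monitor, eyes gives the robot as it stands. Calls block until the motion is done:
- manip.move_to(position, orientation): joint-space move of the TCP to a pose.
- manip.movel(position, feed=0.15, rot=None, force_limit=None): straight line of the TCP; rot=None keeps the orientation; feed is the mean speed in m/s. With force_limit (N) it stops when the force on the tool has changed by that much, and returns True; else False.
- manip.move_joints(angles): joint-space move.
- manip.ungrasp() and manip.grab(f_grip=None): open the fingers fully, or close them until they stop; f_grip is the grip in N (None keeps the last).
- manip.hold(seconds).
- solver.ik(position, orientation): joint angles nearest the present ones, or None.
- monitor.state(): the state.
- eyes.camera(name): name is "scene" or "top" or "wrist"; returns (picture, depth): 400x640x3 uint8, blue, green, red; 400x640 float32, m along the optical axis (not along the pixel's ray), 0 where there is no reading.
- eyes.camera_info(name): a dict with "K" (3x3 intrinsics, pixels), "k1" (the pictures are not rectified: a ray, as slopes to the right and down, at radius r is drawn at 1 + k1 r^2 times it, then the intrinsics apply), "R" (3x3) and "t" (3): a world point X has camera coordinates R X + t; the wrist camera has in their place "tool_from_camera" (4x4, takes a point from camera to tool coordinates, whose origin is the TCP and whose axes are the flange's). Camera axes: x right, y down, z forward; pixel columns grow to the right and rows downward; lengths in m; the calibration is good to about 2 mm. A picture is of the moment at which its call begins: read the wrist's pose just before it. camera_info takes no time and is no camera call.
A pose or a line that the arm cannot do raises manip.IKError and nothing moves.
- manip.sign_off(): hands the job in; it is judged then, once.
The state is a dict: "t": time; "q": joint angles; "joint_velocities": joint speeds; "tau": joint torques, N m; "tcp_pos": TCP position; "orientation": TCP orientation; "ft_force": force on the tool from outside, world axes, zero at the start; "wrist_torque": the same for the moment, N m; "opening": opening from 0.0 (shut) to 1.0 (fully open); "gripper_force": force on a finger pad.
Only numpy, scipy, OpenCV 4.12 (cv2) and the standard library are available. Lean on these libraries where they do the work, as an engineer would, in place of code of your own. Each camera call takes 0.05 s, during which the arm holds its last target. There are 200 camera calls.

## Task

Roll the rolling pin along the pastry board by stroking over its top with the fingertips, until it comes to rest centred on the red stripe and lying along it, then take the hand away. Do not pick it up, grip it or shove it from the side: only its top may be touched. Leave everything else where it stands.

Things in the scene. Friction and masses are not known exactly. Their poses are not given: they have to be found in the camera images.
- pin: wooden rolling pin, 0.45 kg, lying on the board: body 60 mm thick, 200 mm long, dark 26 mm handles, 320 mm overall. Origin at its middle, on its axis; x along the pin, y and z turn as it rolls. Starts between the stripes, nearly parallel to them, 110 to 190 mm from the red one. A fingertip stroking its top without slip goes twice as far as the pin. Let go, it stops within a few mm to cm
- red_stripe: red painted stripe on the board, 30 mm wide and 320 mm long, flush; the place where the pin must come to rest. Origin at its centre, at the board top (20 mm above the counter); x along the stripe, y across it (the rolling direction, either way), z up
- blue_stripe: blue painted stripe, the same size, parallel to the red one 300 mm away; not the target. Red and blue swap ends between runs. Origin and axes as for the red one
- board: cream pastry board, fixed, 340 x 660 mm and 20 mm thick. Origin at the centre of its underside, on the counter; y along its length, z up
- spice_jar: spice jar with red lid, 44 mm across, 85 mm tall, standing on the board near one end; origin at its foot
- cutter: steel pastry cutter ring, 60 mm across, 40 mm tall, standing on the board near the other end; origin at its foot
- bowl: white bowl, 130 mm across, 60 mm tall, beside the board; origin at its foot
- mug: blue mug, 80 mm across, 90 mm tall, beside the board; origin at its foot
- tin: yellow-labelled food tin, 74 mm across, 110 mm tall, beside the board; origin at its foot
- oil: green oil bottle, 66 mm across, 200 mm tall, beside the board; origin at its foot

How it is judged (in metres and radians):
On the way:
1. the pin rolls, so that the line that faced up has turned most of the way to underneath (angle between pin's own z axis and vertical above 2.2 rad), for 0.03 s.
At the end, for the whole second after the job is handed in: The pin lies at rest on the board, its axis within 15 mm of the middle of the red stripe (across it), its centre within 60 mm of the stripe's middle along it, and parallel to the stripe within 0.2 rad (11 degrees) (y of pin in the frame of red_stripe between -0.015 and 0.015 m and x of pin in the frame of red_stripe between -0.06 and 0.06 m and angle between the x axis of pin and the x axis of red_stripe, either way round below 0.2 rad and z of pin in the frame of red_stripe between 0.024 and 0.036 m and linear speed of pin below 0.01 m/s and angular speed of pin below 0.3 rad/s); the robot touches nothing.
It fails at once if the rolling pin is lifted off the board (its centre more than 12 mm higher than when it lies there) (height (world z) of pin above 0.062 m).
It fails at once if the fingers touch the pin from the side or reach round it: they bear on it with the grasp point lower than 78 mm above the counter, i.e. with the fingertips about 20 mm or more below its top (contact force between the fingers and pin above 0.3 N and height (world z) of the grasp point below 0.078 m).
It fails at once if another thing is pushed more than 20 mm from its place (distance of any of spice_jar, cutter, bowl, mug, tin, oil from where it was at the start of the episode above 0.02 m).
It also fails if it takes over 48 s, if anything falls off the work surface, if the arm or the gripper's body presses on something with over 40 N, if the wrist force passes 120 N, or if a joint passes its speed limit or range.

## Working session

There is one attempt and no reset: what is moved stays moved. The work goes in short steps, each a Python script; the robot and the scene stay as the last script left them, time stands still between calls to the robot, and variables do not carry over. Pictures are saved under pics/ and viewed, at most 10 in all, crops included, and the job is handed in when it is done.

```bash
mkdir -p pics; ls
python3 - <<'E'
from plant import manip, solver, monitor, eyes
import cv2,numpy as np
for n in("top","scene"):
    p,d=eyes.camera(n); cv2.imwrite(f"pics/{n}0.png",p); np.save(f"pics/{n}0.npy",d); i=eyes.camera_info(n); print(n,{k:np.round(v,4).tolist() for k,v in i.items()})
s=monitor.state();print(s["t"],s["orientation"],s["opening"],s["ft_force"])
E
```

```text
pics
top {'K': [[512.1611, 0.0, 317.6449], [0.0, 512.1611, 195.6371], [0.0, 0.0, 1.0]], 'k1': -0.0705, 'R': [[-0.0054, -0.9999, 0.0153], [-0.9918, 0.0034, -0.128], [0.128, -0.0159, -0.9916]], 't': [-0.014, 0.5913, 1.6658]}
scene {'K': [[462.0608, 0.0, 322.818], [0.0, 462.0608, 201.1296], [0.0, 0.0, 1.0]], 'k1': 0.0265, 'R': [[-0.1581, 0.9874, 0.0033], [0.5198, 0.0861, -0.8499], [-0.8395, -0.1327, -0.5269]], 't': [0.1114, -0.2288, 1.9269]}
0.1 [[ 9.71129320e-01 -2.38553539e-01 -2.30897570e-04]
 [-2.38553621e-01 -9.71128268e-01 -1.43426325e-03]
 [ 1.17917417e-04  1.44793655e-03 -9.99998945e-01]] 0.9992670110092347 [ 0.07516143 -0.54767963 -0.15086647]
```

View pics/top0.png

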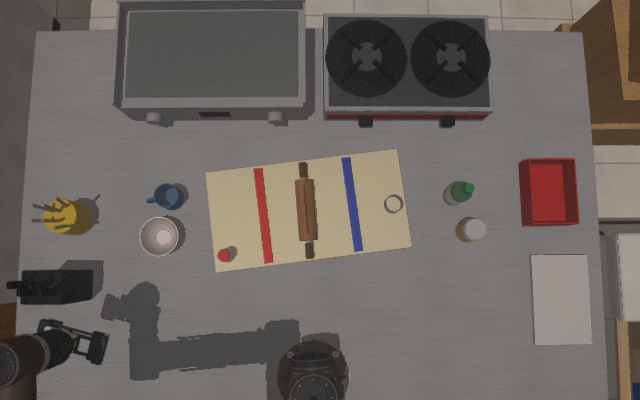

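The top view shows the board at cols 207-410, with the red stripe near (263,215), the pin near (306,210), blue near (352,203), the jar at (224,256) and the cutter at (393,204). Next I measure the stripe and the pin.

```bash
cat > h.py <<'E'
from plant import manip, solver, monitor, eyes
import cv2,numpy as np
def cast(uv,z):
    i=eyes.camera_info("top");K=np.array(i["K"]);R=np.array(i["R"]);t=np.array(i["t"])
    n=cv2.undistortPoints(np.float64(uv).reshape(-1,1,2),K,np.array([i["k1"],0,0,0,0.])).reshape(-1,2)
    d=np.c_[n,np.ones(len(n))]@R; c=-R.T@t
    return c+d*((z-c[2])/d[:,2])[:,None]
def axis(mask,z,near):
    m=np.zeros_like(mask); m[140:280,200:420]=mask[140:280,200:420]
    cs,_=cv2.findContours(m,cv2.RETR_EXTERNAL,cv2.CHAIN_APPROX_NONE)
    c=max(cs,key=lambda c:cv2.contourArea(c))
    P=cast(c.reshape(-1,2),z)[:,:2]
    (cx,cy),(w,h),a=cv2.minAreaRect(np.float32(P))
    if w<h: a+=90;w,h=h,w
    return np.array([cx,cy]),(a+90)%180-90,w,h   # centre, long axis angle, sizes
def look(name=None):
    p,d=eyes.camera("top")
    if name: cv2.imwrite(f"pics/{name}.png",p)
    return measure(p)
def measure(p):
    H,S,V=cv2.split(cv2.cvtColor(p,cv2.COLOR_BGR2HSV))
    red=(((H<4)|(H>174))&(S>170)&(V>90)).astype(np.uint8)*255
    brown=((H>=4)&(H<18)&(S>70)&(V<160)).astype(np.uint8)*255
    brown=cv2.morphologyEx(brown,cv2.MORPH_CLOSE,np.ones((3,3)))
    return axis(red,.02,None),axis(brown,.05,None)
def rel(r,p):
    a=np.radians(r[1]); u=np.array([np.cos(a),np.sin(a)]); v=np.array([-u[1],u[0]])
    d=p[0]-r[0]; return d@u,d@v
E
python3 - <<'E'
from h import *
r,p=measure(cv2.imread("pics/top0.png")); print(r,p,rel(r,p),sep="\n")
b=cast([[224,256],[393,204],[207,172],[396,150],[411,246],[216,271]],.02);print(b.round(3))
cv2.imwrite("pics/crop.png",cv2.resize(cv2.imread("pics/top0.png")[140:280,200:420],None,fx=3,fy=3))
E
```

```text
(array([0.56832469, 0.17028929]), 7.122170448303223, 0.23693682253360748, 0.024628954008221626)
(array([0.54385155, 0.02349048]), 4.471395969390869, 0.3198680281639099, 0.06145630404353142)
(np.float64(-0.04248521331943245), np.float64(-0.1426318054889568))
[[ 0.393  0.295  0.02 ]
 [ 0.564 -0.271  0.02 ]
 [ 0.675  0.357  0.02 ]
 [ 0.75  -0.286  0.02 ]
 [ 0.423 -0.328  0.02 ]
 [ 0.344  0.32   0.02 ]]
```

View pics/scene0.png

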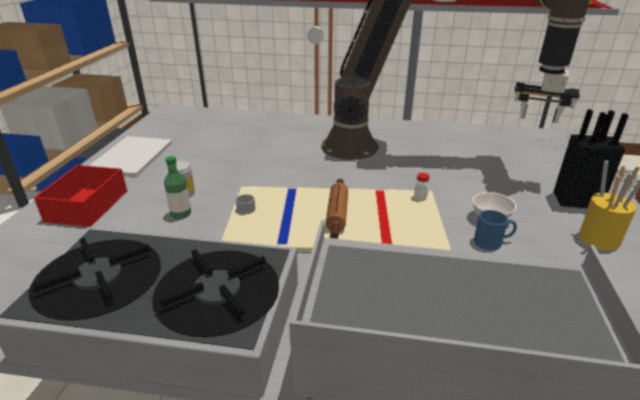

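The scene view agrees: the pin stands between blue (286,215) and red (384,217), with the jar at (422,187) and the cutter at (246,203). The red mask came out clipped, so I loosen it. I then move above the pin with the fingers open and lined up along its axis, so both tips touch the top.

```bash
sed -i 's/(S>170)&(V>90)/(S>120)\&(V>60)/' h.py
cat >> h.py <<'E'
TIP=.019
def frame(a):
    a=np.radians(a); u=np.array([np.cos(a),np.sin(a),0]); return u,np.array([-u[1],u[0],0])
def ori(a,q=None):
    u,_=frame(a); z=np.array([0,0,-1.]); best=None
    for y in(u,-u):
        R=np.c_[np.cross(y,z),y,z]
        j=solver.ik([.54,.05,.2],R)
        if j is not None and abs(j[5])<165:
            c=abs(j[5]-monitor.state()["q"][5])
            if best is None or c<best[0]: best=(c,R)
    return best[1]
def stroke(c,a,start,rel_end,press=5,feed=.08,zs=.106):
    """c pin centre (xy), a pin angle; finger starts at offset `start`, ends leading the pin by rel_end; sign along +v"""
    u,v=frame(a); R=ori(a); P=np.r_[c,0.]+v*start
    manip.movel(P+[0,0,zs],feed=.2,rot=R)
    hit=manip.movel(P+[0,0,.094],feed=.02,force_limit=press)
    s=monitor.state(); z=s["tcp_pos"][2]; travel=2*(rel_end-start)
    f0=s["ft_force"][2]
    E=P+v*travel; E[2]=z-.0005
    manip.movel(E,feed=feed); f1=monitor.state()["ft_force"]
    manip.movel(E+[0,0,.03],feed=.1)
    print("hit",hit,"z",round(float(z),4),"f",round(float(f0),1),np.round(f1,1),"travel",round(travel,3),"t",monitor.state()["t"])
    return c+v[:2]*travel/2
E
python3 - <<'E'
from h import *
r,p=measure(cv2.imread("pics/top0.png")); print(r,rel(r,p))
u,v=frame(p[1])
manip.move_to(np.r_[p[0]-.02*v[:2],.16],ori(p[1]))
print(monitor.state()["t"],monitor.state()["q"])
c=stroke(p[0],p[1],-.010,.008)
manip.movel(np.r_[c-.11*v[:2],.15],feed=.25)
r2,p2=look("a"); print(c,r2,p2,rel(r,p2),monitor.state()["t"])
E
```

```text
(array([0.52960557, 0.1659044 ]), 7.143280982971191, 0.3173740804195404, 0.028008807450532913) (np.float64(-0.0035739062560305665), np.float64(-0.14308004898957757))
2.7917 [ 2.10276917e+01  1.26302247e+01 -2.24916725e+01  1.56342326e-03
 -5.48612296e+01 -1.64899654e+01]
hit True z 0.0992 f 5.7 [1.3 0.3 4.5] travel 0.036 t 4.7167
[0.54244825 0.0414357 ] (array([0.65721738, 0.18141942]), 6.881561279296875, 0.06037244573235512, 0.027611011639237404) (array([0.4670018 , 0.03578348]), 4.54410982131958, 0.16959697008132935, 0.060963477939367294) (np.float64(-0.07829853126452747), np.float64(-0.12132611249284475)) 5.4
```

The stroke moved the pin 18 mm, as predicted. Three more strokes, then another check.

Run:
```python
from h import *
a=4.47; u,v=frame(a); c=np.array([.54245,.0414])
for k in range(3): c=stroke(c,a,-.012,.012)
manip.movel(np.r_[c-.17*v[:2],.2],feed=.3)
r2,p2=look("b"); print(c,r2,p2,monitor.state()["t"])
```

```text
hit True z 0.099 f 6.8 [ 0.9 -0.   1.9] travel 0.048 t 7.725
hit True z 0.0991 f 6.8 [ 1.  -1.1  2.6] travel 0.048 t 9.6833
hit True z 0.0991 f 6.6 [ 1.2 -0.2  1.2] travel 0.048 t 11.6417
[0.53683853 0.113181  ] (array([0.66117334, 0.18209158]), 6.762121677398682, 0.052402373403310776, 0.02790442295372486) (array([0.47014862, 0.09268397]), 0.07007081806659698, 0.07200372219085693, 0.0294436477124691) 12.4917
```

View pics/b.png

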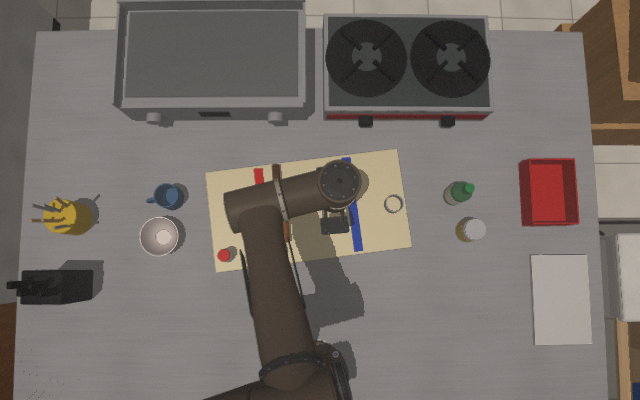

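The forearm hides the pin; only its ends show, near (276,172) and (288,232). I swing the arm aside with joint 1 for a clear look.

Run:
```python
from h import *
q=np.array(monitor.state()["q"]); q[0]+=65; manip.move_joints(q)
r2,p2=look("c"); print(r2,p2,monitor.state()["t"],monitor.state()["tcp_pos"])
```

```text
(array([0.52963054, 0.16580117]), 7.055113792419434, 0.3173847198486328, 0.027896486222743988) (array([0.53697515, 0.11745211]), 4.8590850830078125, 0.31938934326171875, 0.0706762969493866) 14.675 [0.28376029 0.47382478 0.19915638]
```

View pics/c.png

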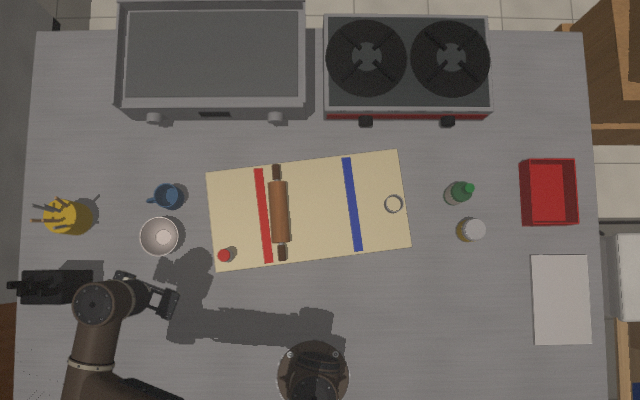

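The pin now shows in full at (279,210), parallel to the red stripe at (263,215) and about 53 mm short of it. Two more strokes, then a check.

Run:
```python
from h import *
a=4.6; u,v=frame(a); c=np.array([.5368,.1135])
manip.move_to(np.r_[c-.012*v[:2],.16],ori(a))
for k in range(2): c=stroke(c,a,-.010,.010)
manip.movel(np.r_[c,.2],feed=.3)
q=np.array(monitor.state()["q"]); q[0]+=50; manip.move_joints(q)
r,p=look("d"); print(c,r,p,rel(r,p),monitor.state()["t"])
cv2.imwrite("pics/d2.png",cv2.resize(cv2.imread("pics/d.png")[140:280,200:340],None,fx=4,fy=4))
```

```text
hit True z 0.0992 f 5.8 [ 1.5 -0.9  2.4] travel 0.04 t 18.3
hit True z 0.0992 f 5.8 [2.1 0.1 2.5] travel 0.04 t 20.1417
[0.53359204 0.15337116] (array([0.39700627, 0.29544908]), -44.77768325805664, 0.037197262048721313, 0.03542973846197128) (array([0.53404468, 0.15245284]), 4.821956157684326, 0.3189930319786072, 0.06233910471200943) (np.float64(0.19799656044610928), np.float64(-0.004981113583710575)) 22.3
```

View pics/d2.png

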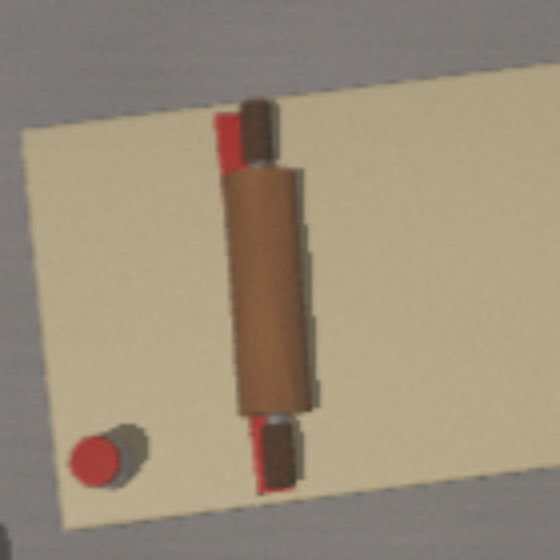

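The crop shows the pin still about 13 mm short, with red visible on the left of both handles near (230,140) and (260,455). One last 13 mm stroke.

Run:
```python
from h import *
a=4.8; u,v=frame(a); c=np.array([.534,.1529])
manip.move_to(np.r_[c-.007*v[:2],.16],ori(a))
c=stroke(c,a,-.0065,.0065)
manip.movel(np.r_[c,.2],feed=.3)
q=np.array(monitor.state()["q"]); q[0]+=50; manip.move_joints(q)
_,p=look("e"); r=(np.array([.5296,.1658]),7.1); print(c,p,rel(r,p),monitor.state()["t"])
cv2.imwrite("pics/e2.png",cv2.resize(cv2.imread("pics/e.png")[140:280,200:340],None,fx=4,fy=4))
```

```text
hit True z 0.0992 f 5.1 [1.8 0.6 3.5] travel 0.026 t 25.8333
[0.53291219 0.16585441] (array([0.53001595, 0.1653005 ]), 4.3653883934021, 0.32150307297706604, 0.0611429326236248) (np.float64(0.0003510174184357774), np.float64(-0.0005470779256496024)) 28.0
```

View pics/e2.png

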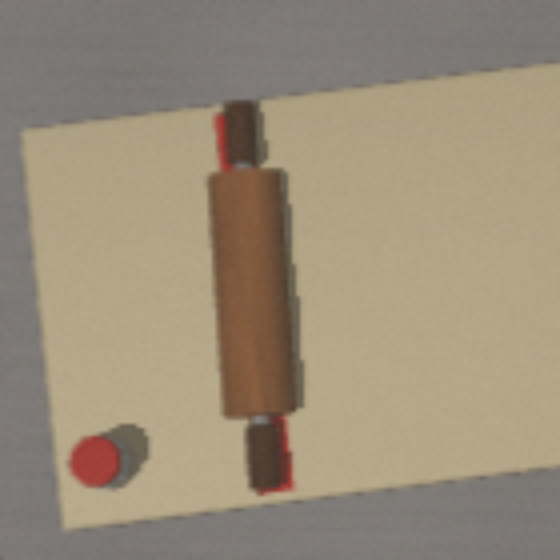

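The pin lies on the stripe, about 1 mm off centre and 3° askew, with slivers of red at opposite sides of the two handles, near (222,140) and (285,455). The hand is clear, so I hand the job in.

```bash
python3 -c "
from plant import manip
print(manip.sign_off())"
```

```text
the job is handed in; nothing more can be done
None
```

I rolled the pin onto the red stripe with seven strokes over its top and handed the job in at about 28 s; the last picture put it about 1 mm off centre and 3° off parallel, with the hand clear.

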